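# Tap a tapered gib key home between hub and shaft

### The job

Take the tapered gib-head key (the one with the square, overhanging head) from the rack and stand it, head up, in the gap between the hub and the shaft, with its tapered side outwards. Let go, then drive it with the hand rammer, not with the gripper: at least two separate taps, lifting the rammer well clear after a first tap that drives the key only part of the way, until it is tight with its head down on the hub. Finally stand the rammer upright on its rubber pad again, and leave the other two parts in the rack and the loose bearing rings where they are.

Things in the scene. Friction and masses are not known exactly. Their poses are not given: they have to be found in the camera images.
- key: bright steel gib-head taper key, 88 mm long, 0.26 kg, upright in one rack socket. Origin: in the plane of the blade's lower end, under the head's middle; z up to the head, x to the tapered side. Blade 70 mm long, 16 wide (y), plain back at x=-13, tapered front: 12 mm thick at the lower end (x -13 to -1), 19 under the head (x -13 to 6). Head 26 (x) by 28 (y) by 18 high, centred on x=y=0
- key_seat (a point): middle of the underside of the key's head, 70 mm up the key's z from its origin; axes as the key's. In the rack it is 28 mm above the rack's top
- key_top (a point): middle of the top of the key's head, 88 mm along the key's z from its origin; the rammer strikes here
- key_nose (a point): point on the front edge of the top of the key's head, 13 mm from its middle towards the tapered side
- rack: grey block 200 (x) by 56 (y) by 52 mm high, fixed, origin under its centre. Three sockets 18.5 mm square, 42 mm deep, in a row along x: one holds the tapered key, one a headless straight key, one a round-headed pin, in any order, their origins at x = -70, 0 or 70, y = 0, z = 10 mm of the rack, axes parallel to the rack's, upright within 3 degrees. Pull straight up by 45 mm to free
- straight_key: plain square steel bar, 16 x 16 x 95 mm, upright in a rack socket, no head: not to be used
- pin: round steel pin, 16 mm thick, with a round head 30 mm across and 14 mm high, 84 mm long, upright in a rack socket: not to be used
- fixture: round base 160 mm across, 20 thick, fixed, origin under its centre; on it an upright shaft 33 mm across (top at 104 mm) in a toothed hub 130 mm across (top at 100 mm). The key gap lies beside the shaft towards the fixture's +x: 20 mm wide (y), 80 deep, inner wall (flat on the shaft) at x=17 mm, outer wall a dark springy jaw, at x=33.6 at the top, sloping inwards below as the key tapers
- key_home (a point): point on the hub's top face (fixture x=30, y=0, z=100 mm) where key_seat lies when the key is home; axes as the fixture's. With key x along fixture x the key slips in until its head is about 23 mm above the hub, wedges and stands by itself; from there the jaw yields, resistance grows from some 9 to 21 N until the head lands on the hub, and the key stays where driven
- rammer: hand rammer, 125 mm high, 0.4 kg, round about its z: white nylon head 52 mm across from its flat lower face (origin at its centre) to z=48 mm, steel collar 40 across to z=54, upright black handle 26 across from z=54 to 125. Stands upright on the pad
- rammer_grip (a point): point on the axis of the rammer's handle, 95 mm above its lower face, a good height to grip
- pad: round black rubber pad 120 mm across and 8 mm thick, fixed to the table, origin under its centre; the rammer stands on it (its lower face 8 mm over the table)
- bearing_a: loose steel bearing ring 62 mm across, 18 mm high, lying on the table: leave alone
- bearing_b: loose steel bearing ring 52 mm across, 16 mm high, lying on the table: leave alone
There are look-alikes about, which are no part of the job. Leave any purple, red or yellow look-alike of the key alone.

How it is judged (in metres and radians):
On the way, in this order (a step that is already met when the one before it is completed fails the run):
1. the tapered key stands in the gap, tapered side outwards, let go, not yet driven (head 16 to 35 mm above the hub) (horizontal distance between key_seat and key_home below 0.01 m and angle between key's own z axis and vertical below 0.1 rad and angle between the x axis of key and the x axis of fixture, either way round below 0.2 rad and x of key_nose in the frame of fixture above 0.03 m and z of key_seat in the frame of key_home between 0.016 and 0.035 m and contact force between each of the fingers, rammer and key below 0.2 N and linear speed of key below 0.02 m/s), for 0.2 s.
2. a first tap has driven the key part of the way (head 3.5 to 15 mm above the hub) and the rammer is lifted at least 10 mm clear of it (horizontal distance between key_seat and key_home below 0.01 m and angle between key's own z axis and vertical below 0.1 rad and angle between the x axis of key and the x axis of fixture, either way round below 0.2 rad and x of key_nose in the frame of fixture above 0.03 m and z of key_seat in the frame of key_home between 0.0035 and 0.015 m and contact force between rammer and key below 0.2 N and z of rammer_grip in the frame of key_top above 0.105 m and horizontal distance between rammer_grip and key_top below 0.06 m), for 0.05 s.
3. a further tap with the rammer has brought the key's head down to within 3 mm of the hub (horizontal distance between key_seat and key_home below 0.01 m and angle between key's own z axis and vertical below 0.1 rad and angle between the x axis of key and the x axis of fixture, either way round below 0.2 rad and x of key_nose in the frame of fixture above 0.03 m and z of key_seat in the frame of key_home below 0.003 m and contact force between rammer and key above 1 N), for 0.02 s.
At the end, for the whole second after the job is handed in: the tapered key is in the gap, tapered side out, head within 3 mm of the hub face and 10 mm of its home point, 0.1 rad of upright, 0.2 rad of the gap direction; the rammer stands (0.06 rad) on the pad, within 36 mm of its middle; both at rest, let go (horizontal distance between key_seat and key_home below 0.01 m and angle between key's own z axis and vertical below 0.1 rad and angle between the x axis of key and the x axis of fixture, either way round below 0.2 rad and x of key_nose in the frame of fixture above 0.03 m and z of key_seat in the frame of key_home below 0.003 m and horizontal distance between rammer and pad below 0.036 m and z of rammer in the frame of pad below 0.012 m and angle between rammer's own z axis and vertical below 0.06 rad and linear speed of each of rammer, key below 0.02 m/s and contact force between the fingers and anything else below 0.2 N); the robot touches nothing.
It fails at once if the key is driven below 14 mm above the hub by the gripper instead of the rammer (horizontal distance between key_seat and key_home below 0.02 m and z of key_seat in the frame of key_home below 0.014 m and contact force between the fingers and key above 2 N).
It fails at once if the straight key or the pin is moved by more than 20 mm (distance of any of straight_key, pin from where it was at the start of the episode above 0.02 m).
It fails at once if a bearing is moved by more than 20 mm (distance of any of bearing_a, bearing_b from where it was at the start of the episode above 0.02 m).
It also fails if it takes over 51 s, if anything falls off the work surface, if the arm or the gripper's body presses on something with over 40 N, if the wrist force passes 120 N, or if a joint passes its speed limit or range.

### The arm

A 6-joint arm with a two-finger parallel gripper is mounted at the origin on the work surface. World frame = base frame: x ahead of the robot, y to its left, z up, the work surface at z = 0. Lengths are in mm, angles in degrees, forces in N, time in s.
With the tool pointing down it reaches from about 300 to 850 mm from the base axis. Payload 4.2 kg.
Tool frame: the origin (TCP) lies midway between the tips of the shut fingers; the grasp point (between the pads) lies 19 mm behind it (env.grip_depth is the distance from the TCP to the grasp point, in mm); z points along the fingers, y is the line along which they close (so a half turn about z gives the same grasp; the last joint's range is limited). The gripper opens to 91 mm and grips with 3 to 60 N. Pads are 32 mm wide; open, the fingers measure 118 mm over their backs; the gripper's body (76 mm by 178 mm) begins 60 mm behind the grasp point.
Start: joints at [76.031, 18.312, 89.639, -0, 72.044, -1.146], TCP at [127.614, 560.676, 213.976] pointing down, gripper open.
Joint ranges: [-177.97, 177.97], [-48.28, 115.42], [12.27, 149.76], [-77.06, 257.06], [2.81, 150.46], [-146.56, 146.56]. Speed limits (degrees/s): [147.25, 147.25, 180, 180, 180, 180].

### API

Orientations are given as [roll, pitch, yaw] about the fixed x, y, z axes, in that order (R = Rz(yaw) Ry(pitch) Rx(roll)).
In Python, from workcell import env, eyes gives the robot as it stands.
- The arm moves only by the tool send_rows, never from a script. Its argument "motion" is a list of rows, each a list of 7 numbers: the shift along the world's x, y, z normalised to -1 to 1, where 1 is 0.5 m, then the turn, a rotation vector about the world's x, y, z normalised to -1 to 1, where 1 is 60 degrees, then the opening, from -1 (shut) to 1 (fully open). A call has 1 to 20 rows; each row is the pose to reach, as a shift and turn from the pose commanded when the call began; what a row does not reach only later rows make up. A row lasts 1/8 s, in which the tool goes at most 62.5 mm and 10.7 degrees, less where a joint would pass 70% of its speed; a pose out of reach is approached as far as the arm can. A call with a number of a shift or a turn outside -1 to 1 is refused whole. A call with a gripper value outside its range is refused whole. The fingers move at their own pace and stop on an object; "squeeze" is the grip in N (left out, the last holds). Time passes only in rows, so rows that repeat a pose let the fingers close. It gives the time, the measured TCP pose, the force, the opening and the grip force at its end, in the units of the state.
- env.state(): the state, without advancing time (a new reading comes with each control period).
- eyes.grab_frame(name): name is "side" or "top" or "wrist"; returns a dict with "pixels" (400x640x3 uint8, red, green, blue), "depth" (400x640 float32, mm along the optical axis (not along the pixel's ray), 0 where there is no reading), "fx", "fy", "cx", "cy" (pixels), "R" (3x3) and "t" (3): a world point X has camera coordinates R X + t; the wrist camera has in their place "T_tool_cam" (4x4, takes a point from camera to tool coordinates, whose origin is the TCP and whose axes are the flange's). Camera axes: x right, y down, z forward; pixel columns grow to the right and rows downward; lengths in mm; the calibration is good to about 2 mm. A picture is of the moment at which its call begins: read the wrist's pose just before it.
- env.job_done(): hands the job in; it is judged then, once.
The state is a dict: "time_s": time; "qpos": joint angles; "qvel": joint speeds; "effort": joint torques, N m; "ee_pos": TCP position; "ee_rot": TCP orientation; "force": force on the tool from outside, world axes, zero at the start; "torque": the same for the moment, N m; "gripper_width": finger opening in mm; "gripper_force": force on a finger pad.
Only numpy, scipy, OpenCV 4.12 (cv2) and the standard library are available. Lean on these libraries where they do the work, as an engineer would, in place of code of your own. Each camera call takes 0.05 s, during which the arm holds its last target. There are 200 camera calls.

## Working session

There is one attempt and no reset: what is moved stays moved. The work goes in short steps, Python scripts to look and compute and a tool call to move; the robot and the scene stay as the last step left them, time stands still between calls to the robot, and variables do not carry over. Pictures are saved under pics/ and viewed, at most 10 in all, crops included, and the job is handed in when it is done.

Besides the shell and the picture viewer there is one more tool, called after "Emit:" as name([rows], argument=value, ...), one row to a line, values as JSON. send_rows: Moves the arm, as the interface text tells. Its arguments: {"type":"object","properties":{"motion":{"type":"array"},"squeeze":{"type":"number"}},"required":["motion"]}

```bash
mkdir -p pics; cat > h.py <<'E'
import numpy as np, cv2
from workcell import env, eyes
def grab(n):
    f=eyes.grab_frame(n); return f
def save(n,p,f,crop=None,s=1):
    im=f["pixels"]
    if crop: x0,y0,x1,y1=crop; im=im[y0:y1,x0:x1]
    im=cv2.resize(im,None,fx=s,fy=s,interpolation=cv2.INTER_CUBIC)
    cv2.imwrite(p,im[:,:,::-1])
def world(f,u,v,z=None,d=None):
    ray=np.array([(u-f["cx"])/f["fx"],(v-f["cy"])/f["fy"],1.])
    R=np.array(f["R"]);t=np.array(f["t"])
    if z is not None:
        c=-R.T@t; r=R.T@ray; return c+r*(z-c[2])/r[2]
    return R.T@(ray*d-t)
E
python3 - <<'E'
from h import *
import pickle
for n in("side","top"):
    f=grab(n); save(n,f"pics/{n}0.png",f,s=1.25); pickle.dump(f,open(n+".pkl","wb"))
    print(n,f["fx"],f["cx"],f["cy"],-np.array(f["R"]).T@f["t"],np.round(f["R"],3).tolist(),(f["depth"]==0).mean())
print(env.state())
E
```

```text
side 445.73157307233527 310.7824894701974 198.97033330996945 [ 12.71122994 830.45099758 739.73914001] [[-0.824, -0.567, -0.01], [-0.332, 0.496, -0.803], [0.46, -0.658, -0.596]] 0.00408984375
top 398.6817074531024 316.26311518241016 193.8022000191165 [ 430.62076572   64.57670119 1078.0843792 ] [[0.024, -1.0, -0.01], [-0.992, -0.022, -0.125], [0.125, 0.013, -0.992]] 0.00405859375
{'time_s': 0.1, 'qpos': array([ 7.60318380e+01,  1.83482301e+01,  8.96981241e+01, -3.30237814e-04,
        7.20422973e+01, -1.14382205e+00]), 'qvel': array([-0.00869763, -0.07745222, -0.15446385, -0.02367062,  0.13456608,
       -0.062157  ]), 'effort': array([ 1.24784274e-03, -4.13330913e+01, -2.32507056e+01,  7.28455628e-02,
        4.21394210e-02, -7.73567399e-05]), 'ee_pos': array([127.50505457, 560.24271149, 213.21056538]), 'ee_rot': array([-1.79911360e+02, -1.45574258e-03,  1.67175761e+02]), 'force': array([-0.02379744, -0.36647836,  0.76378299]), 'torque': array([0.04994016, 0.01204759, 0.00247464]), 'gripper_force': 0.0, 'gripper_width': 90.69738519361084}
```

View pics/top0.png

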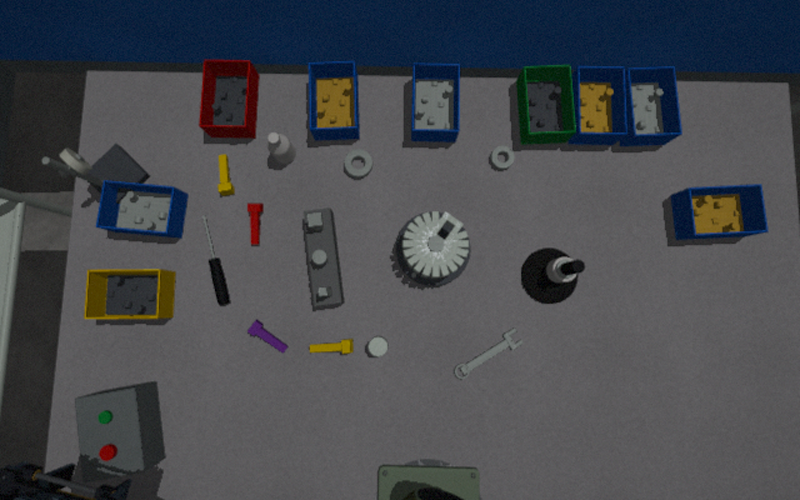

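View pics/side0.png

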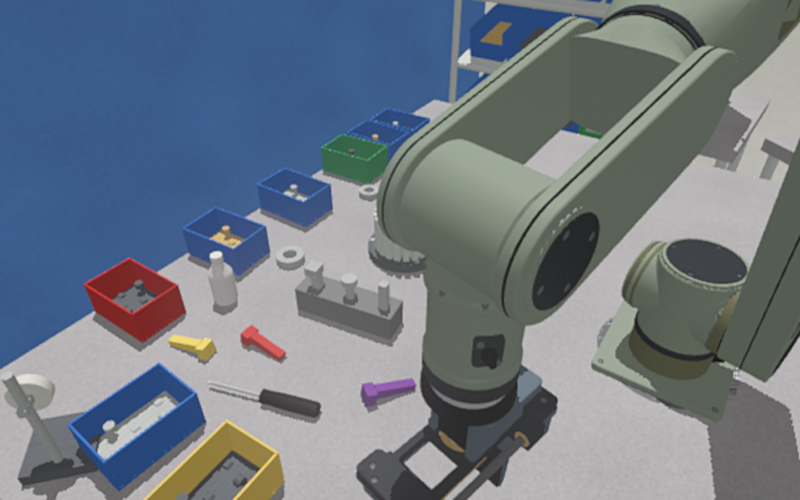

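The top view shows the rack with the key at (314,219), the pin at (319,258) and the straight key at (323,293). The hub is at (436,245) with the gap towards the upper right (446,230), and the rammer handle is at (572,267). The side view is partly blocked by the arm, but it confirms the gib key is at the far end (314,272).

```bash
python3 - <<'E'
from h import *
import pickle
f=pickle.load(open("top.pkl","rb"))
for n,u,v,z in [("key",314,218,98),("pin",319,258,94),("str",323,293,105),("hub",436,245,104),("gap",446,230,102),("ram",572,267,133),("collar",559,270,62),("pad",549,276,8)]:
    u/=1.25;v/=1.25
    d=f["depth"][int(v)-1:int(v)+2,int(u)-1:int(u)+2]
    print(n,world(f,u,v,z=z).round(1),world(f,u,v,d=np.median(d)).round(1))
a=f["pixels"][160:252,235:285];b=f["pixels"][160:235,310:385];c=f["pixels"][190:250,410:480]
L=[cv2.convertScaleAbs(cv2.resize(x,(int(x.shape[1]*400/x.shape[0]),400),interpolation=3),alpha=1.6) for x in(a,b)]
cv2.imwrite("pics/crop1.png",np.hstack(L)[:,:,::-1])
g=pickle.load(open("side.pkl","rb"));save("",'pics/crop2.png',g,(230,200,380,280),5)
E
```

```text
key [599.3 240.8  98. ] [599.2 240.8  98.2]
pin [519.7 228.   94. ] [519.7 228.1  93.3]
str [450.5 215.5 105. ] [450.6 215.7 103.3]
hub [549.7  -3.  104. ] [549.7  -3.  104.3]
gap [580.3 -22.5 102. ] [581.6 -23.3  93.6]
ram [ 510.  -258.8  133. ] [ 510.3 -259.8  129.9]
collar [ 509.2 -256.6   62. ] [ 509.3 -256.8   61.2]
pad [ 500.1 -252.1    8. ] [ 499.7 -250.2   14.4]
```

View pics/crop1.png

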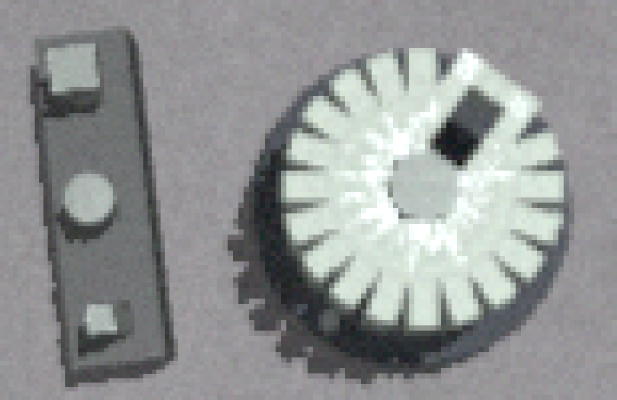

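View pics/crop2.png

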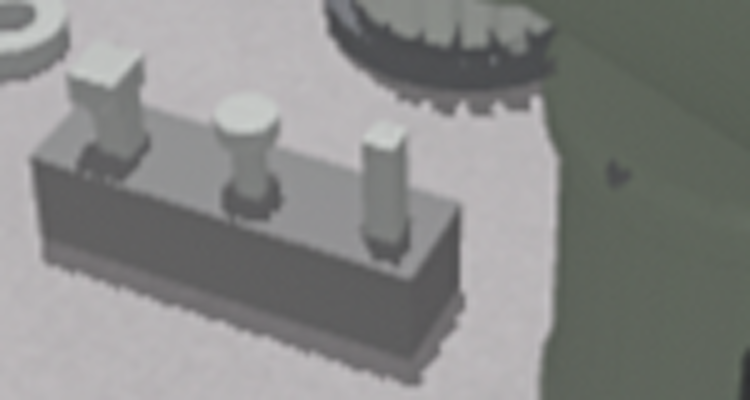

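Crop 1 shows the key's square head at the rack's far end, and the gap with its long axis towards the upper right of the shaft. In crop 2 the key's head overhangs to the far (left) side and is flush on the near (right) side, so the tapered side seems to point away from the robot. I'll check this with the wrist camera.

```bash
python3 - <<'E'
from h import *
f=grab("wrist");print(np.round(f["T_tool_cam"],3).tolist(),f["fx"],f["cx"],f["cy"])
E
```

```text
[[0.001, -0.969, -0.245, 68.929], [1.0, 0.001, -0.0, 0.115], [0.0, -0.245, 0.969, -170.353], [0.0, 0.0, 0.0, 1.0]] 323.242283504331 322.66393173803215 207.1616624848196
```

Emit:
send_rows([
  [0.92, -0.66, 0.16, 0, 0, 0.38, 0.6],
  [0.92, -0.66, 0.16, 0, 0, 0.38, 0.6],
  [0.92, -0.66, 0.16, 0, 0, 0.38, 0.6],
  [0.92, -0.66, 0.16, 0, 0, 0.38, 0.6],
  [0.92, -0.66, 0.16, 0, 0, 0.38, 0.6],
  [0.92, -0.66, 0.16, 0, 0, 0.38, 0.6],
  [0.92, -0.66, 0.16, 0, 0, 0.38, 0.6],
  [0.92, -0.66, 0.16, 0, 0, 0.38, 0.6],
  [0.92, -0.66, 0.16, 0, 0, 0.38, 0.6],
  [0.92, -0.66, 0.16, 0, 0, 0.38, 0.6],
  [0.92, -0.66, 0.16, 0, 0, 0.38, 0.6],
  [0.92, -0.66, 0.16, 0, 0, 0.38, 0.6],
  [0.92, -0.66, 0.16, 0, 0, 0.38, 0.6],
])

```text
time_s: 1.78
ee_pos: [586.3, 231.9, 294.1]
ee_rot: [180.0, -0.0, -169.9]
force: [0.5, 0.8, 0.1]
gripper_width: 72.7
gripper_force: 0.0
```

```bash
cat >> h.py <<'E'
from scipy.spatial.transform import Rotation as Ro
def wrist():
    s=env.state(); f=grab("wrist")
    T=np.eye(4);T[:3,:3]=Ro.from_euler("xyz",s["ee_rot"],degrees=True).as_matrix();T[:3,3]=s["ee_pos"]
    C=T@f["T_tool_cam"]; f["R"]=C[:3,:3].T; f["t"]=-f["R"]@C[:3,3]; return f
def px(f,X):
    c=f["R"]@np.asarray(X,float)+f["t"]; return f["cx"]+f["fx"]*c[0]/c[2], f["cy"]+f["fy"]*c[1]/c[2]
E
python3 - <<'E'
from h import *
import pickle
f=wrist();pickle.dump(f,open("w1.pkl","wb"))
u,v=px(f,[599,241,98]);print(u,v,px(f,[599,241,80]),px(f,[549.7,-3,104]),px(f,[599,241,10]))
x0=max(0,min(480,int(u)-80));y0=max(0,min(280,int(v)-60));print(x0,y0)
save("","pics/w1.png",f,(x0,y0,x0+160,y0+120),5)
f=grab("side");pickle.dump(f,open("s2.pkl","wb"))
E
```

```text
328.33588325006315 199.12067002050563 (np.float64(328.08459131013564), np.float64(195.8533832600516)) (np.float64(113.37667357654232), np.float64(117.36003514738819)) (np.float64(327.28823696965424), np.float64(185.49921911919083))
248 139
```

View pics/w1.png

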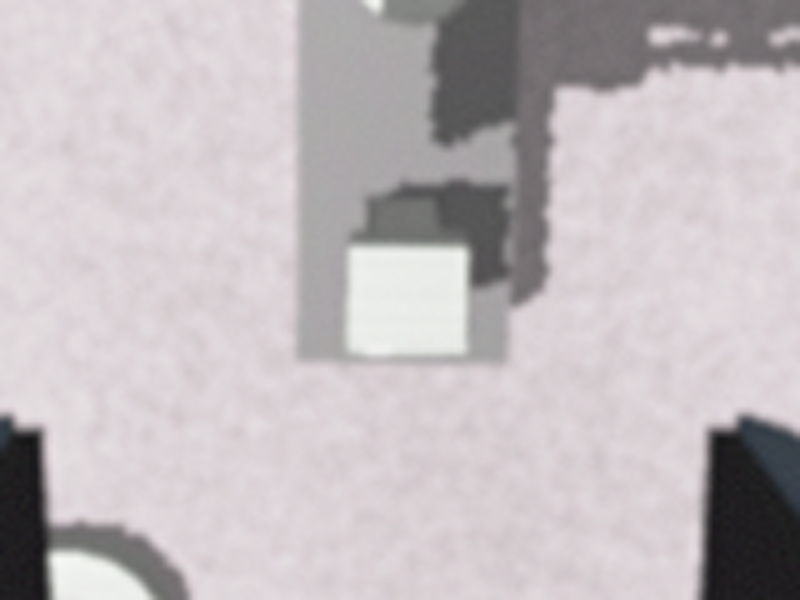

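The wrist crop shows the head top centred at crop (407,300), i.e. full pixel (329.4,199). The blade is visible on the near side, reaching up to crop v≈198. I'll check both key orientations numerically.

```bash
python3 - <<'E'
from h import *
import pickle
f=pickle.load(open("w1.pkl","rb")); g=pickle.load(open("s2.pkl","rb"));t=pickle.load(open("top.pkl","rb"))
c=world(f,329.4,199,z=98);print("wrist",c, "corners",[world(f,248+a/5,139+b/5,z=98).round(1).tolist() for a,b in((347,243),(469,243),(468,355),(346,355))])
print("depth z",world(f,329.4,199,d=np.median(f["depth"][195:203,325:333])))
# two-view triangulation with top cam
u2,v2=235+72/4.35,160+68/4.35
P=[np.c_[h["R"],h["t"]] for h in(f,t)]
n=lambda h,u,v:np.array([(u-h["cx"])/h["fx"],(v-h["cy"])/h["fy"]])
X=cv2.triangulatePoints(P[0],P[1],n(f,329.4,199),n(t,u2,v2)); print("tri",(X[:3]/X[3]).ravel())
# rack edge directions on z=52 : left edge u crop 297, right 508..520
print("rack",[world(f,248+a/5,139+b/5,z=52).round(1).tolist() for a,b in((298,40),(298,358),(508,358))])
# hypotheses: blade near face at rack level
d=np.array([np.cos(np.radians(9.7)),np.sin(np.radians(9.7)),0])
for s in(1,-1):
  back=-13 if s==1 else -6+1.2  # nearest blade x (world along d) near z=52
  for z in(52,80):
    xx=(-13 if s==1 else -(-1+7*(z-10)/70))
    p=px(f,[c[0]+d[0]*xx,c[1]+d[1]*xx,z]); print("front +x" if s==1 else "front -x",z,(p[0]-248)*5,(p[1]-139)*5)
h=px(g,[599,241,80]);print(h)
save("","pics/s2.png",g,(int(h[0])-30,int(h[1])-30,int(h[0])+230,int(h[1])+100),3)
E
```

```text
wrist [598.64127787 242.19129134  98.        ] corners [[587.8, 226.2, 98.0], [582.9, 253.8, 98.0], [609.1, 258.7, 98.0], [614.1, 230.5, 98.0]]
depth z [598.68020162 242.20209878  97.82192277]
tri [599.31506705 242.18082963  88.10180631]
rack [[547.6, 205.9, 52.0], [629.2, 219.5, 52.0], [619.4, 274.1, 52.0]]
front +x 52 404.03478367945183 211.549458977062
front +x 80 406.1694294000341 230.97008591815495
front -x 52 403.57914113870294 248.9041776617634
front -x 80 405.81149276980426 259.4636356160596
(np.float64(250.54716904326847), np.float64(217.2474311234524))
```

View pics/s2.png

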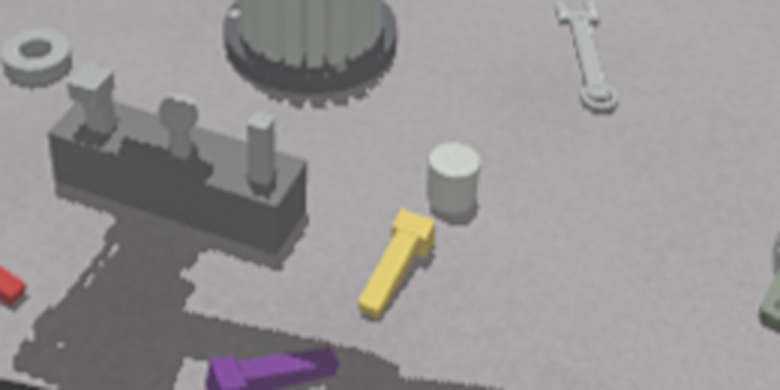

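Front (tapered side) is towards world +x: the back face would be hidden otherwise. The head centre is (598.8,242.2), top at 98, yaw ≈10°. Next, the grasp.

Emit:
send_rows([
  [0.022, 0.023, -0.3, 0, 0, 0, 0.5],
  [0.022, 0.023, -0.3, 0, 0, 0, 0.5],
  [0.022, 0.023, -0.3, 0, 0, 0, 0.5],
  [0.022, 0.023, -0.38, 0, 0, 0, 0.5],
  [0.022, 0.023, -0.42, 0, 0, 0, 0.5],
  [0.022, 0.023, -0.446, 0, 0, 0, 0.5],
  [0.022, 0.023, -0.446, 0, 0, 0, 0.5],
  [0.022, 0.023, -0.446, 0, 0, 0, 0.5],
  [0.022, 0.023, -0.446, 0, 0, 0, -0.6],
  [0.022, 0.023, -0.446, 0, 0, 0, -0.6],
  [0.022, 0.023, -0.446, 0, 0, 0, -0.6],
  [0.022, 0.023, -0.446, 0, 0, 0, -0.6],
  [0.022, 0.023, -0.446, 0, 0, 0, -0.6],
  [0.022, 0.023, -0.446, 0, 0, 0, -0.6],
], squeeze=25)

```text
time_s: 3.62
ee_pos: [598.6, 242.2, 71.0]
ee_rot: [180.0, 0.0, -170.0]
force: [-0.1, 0.8, 0.4]
gripper_width: 28.2
gripper_force: 25.0
```

Emit:
send_rows([
  [0, 0, 0.05, 0, 0, 0, -0.6],
  [0, 0, 0.1, 0, 0, 0, -0.6],
  [0, 0, 0.2, 0, 0, 0, -0.6],
  [0, 0, 0.3, 0, 0, 0, -0.6],
  [0.04, -0.58, 0.44, 0, 0, -0.72, -0.6],
  [0.04, -0.58, 0.44, 0, 0, -0.72, -0.6],
  [0.04, -0.58, 0.44, 0, 0, -0.72, -0.6],
  [0.04, -0.58, 0.44, 0, 0, -0.72, -0.6],
  [0.04, -0.58, 0.44, 0, 0, -0.72, -0.6],
  [0.04, -0.58, 0.44, 0, 0, -0.72, -0.6],
  [0.04, -0.58, 0.44, 0, 0, -0.72, -0.6],
  [0.04, -0.58, 0.44, 0, 0, -0.72, -0.6],
  [0.04, -0.58, 0.44, 0, 0, -0.72, -0.6],
])

```text
time_s: 5.25
ee_pos: [618.5, -46.6, 290.6]
ee_rot: [-180.0, -0.0, 146.9]
force: [0.4, 1.0, -3.5]
gripper_width: 27.9
gripper_force: 25.0
```

```bash
python3 - <<'E'
from h import *
import pickle
f=wrist();pickle.dump(f,open("w3.pkl","wb"))
s=env.state();print(s["ee_pos"],s["ee_rot"],s["gripper_width"])
print(px(f,[549.7,-3,104]),px(f,[571,-17,100]))
save("","pics/w3.png",f,(240,100,400,220),5)
E
```

```text
[618.52305989 -46.72782007 290.70976747] [-1.79995634e+02 -3.03493840e-02  1.46871689e+02] 27.918820601030458
(np.float64(321.6816978792155), np.float64(113.34864335156358)) (np.float64(321.6188861769058), np.float64(137.7598607791291))
```

View pics/w3.png

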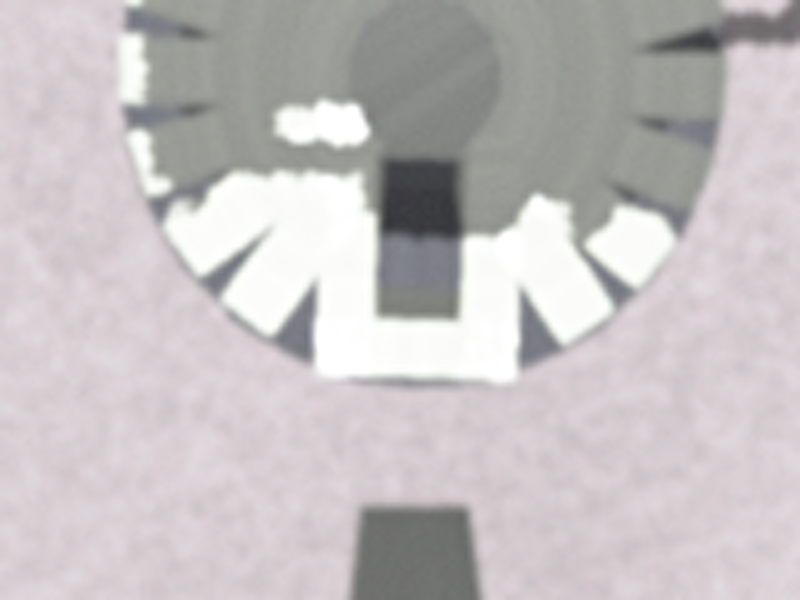

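The crop shows the shaft centre near (425,72), the gap's inner wall at v≈158, the jaw's top edge at v≈236, the gap's sides at u≈383 and 462, and the slot's outer end at (420,318). The key in the gripper starts at v≈507.

```bash
python3 - <<'E'
from h import *
import pickle
f=pickle.load(open("w3.pkl","rb"))
W=lambda a,b,z:world(f,240+a/5,100+b/5,z=z)
c=W(425,72,104);print("shaft c",c.round(1),"diam",np.linalg.norm(W(350,72,104)-W(499,72,104)))
yaw=np.radians(-33.1);ex=np.array([np.cos(yaw),np.sin(yaw),0]);ey=np.array([-ex[1],ex[0],0])
for n,a,b,z in [("shaft L",350,72,104),("shaft R",499,72,104),("shaft top",425,-3,104),("inner",420,158,104),("jaw edge",420,236,100),("slot end",420,318,100),("hub end",417,380,100),("boxL",318,376,100),("boxR",518,380,100),("jawL",378,318,100),("jawR",461,318,100),("inL",384,170,100),("inR",461,170,100),("jeL",380,236,100),("jeR",463,236,100),("hubL",118,60,100),("hubR",725,60,100)]:
    p=W(a,b,z);print(n,p[:2].round(1),"fix",((p-c)@ex).round(1),((p-c)@ey).round(1))
# depth-based
D=f["depth"]
for a,b in((425,72),(420,200),(420,260),(420,300),(420,350),(300,200)):
    u,v=240+a/5,100+b/5; d=np.median(D[int(v)-1:int(v)+2,int(u)-1:int(u)+2]);print(a,b,world(f,u,v,d=d).round(1))
# hub circle fit: from depth mask z 95..108
vv,uu=np.mgrid[0:230,200:440];ray=np.stack([(uu-f["cx"])/f["fx"],(vv-f["cy"])/f["fy"],np.ones_like(uu)],-1)*D[0:230,200:440,None]
P=(ray-f["t"])@f["R"]; m=(P[...,2]>95)&(P[...,2]<108)
pts=P[m][:,:2].astype(np.float32);print("hub enclosing",cv2.minEnclosingCircle(pts),"z med",np.median(P[m][:,2]))
# shaft circle via higher depth
E
```

```text
shaft c [552.5  -0.6 104. ] diam 31.649791877215197
shaft L [543.8 -14. ] fix 0.0 -15.9
shaft R [561.1  12.5] fix -0.0 15.7
shaft top [539.8   7.6] fix -15.2 -0.0
inner [566.9 -11.2] fix 17.8 -1.0
jaw edge [580.9 -20.4] fix 34.6 -1.0
slot end [596.  -30.2] fix 52.6 -1.0
hub end [607.3 -38.3] fix 66.5 -1.6
boxL [594.4 -56.5] fix 65.6 -23.9
boxR [619.7 -19.3] fix 66.5 21.1
jawL [590.9 -38. ] fix 52.6 -10.3
jawR [601.  -22.5] fix 52.6 8.1
inL [564.8 -19.2] fix 20.4 -8.9
inR [573.9  -5.2] fix 20.4 7.9
jeL [576.1 -27.7] fix 34.6 -9.8
jeR [586.1 -12.4] fix 34.6 8.5
hubL [514.4 -54.3] fix -2.6 -65.8
hubR [585.5  54.7] fix -2.6 64.3
425 72 [552.5  -0.6 104. ]
420 200 [576.5 -17.2  45.9]
420 260 [585.3 -23.2  99.7]
420 300 [596.8 -30.5  53.1]
420 350 [602.  -34.1 100.1]
300 200 [560.1 -38.2  99.4]
hub enclosing ((554.0836181640625, -2.3735098838806152), 66.72887420654297) z med 99.73873962732974
```

Hub height 99.7 and the gap walls fit (17.8/34.6 against 17/33.6). So key_home ≈ (578.0,−18.0,100) and the gap yaw ≈ −34.4°. Moving above it.

Emit:
send_rows([
  [-0.04, 0.03, -0.08, 0, 0, -0.022, -0.6],
  [-0.08, 0.057, -0.19, 0, 0, -0.022, -0.6],
  [-0.08, 0.057, -0.19, 0, 0, -0.022, -0.6],
  [-0.08, 0.057, -0.19, 0, 0, -0.022, -0.6],
  [-0.08, 0.057, -0.19, 0, 0, -0.022, -0.6],
  [-0.08, 0.057, -0.19, 0, 0, -0.022, -0.6],
])

```text
time_s: 6.05
ee_pos: [580.2, -19.6, 197.6]
ee_rot: [179.9, 0.2, 145.4]
force: [-0.1, 0.2, -3.4]
gripper_width: 27.9
gripper_force: 25.0
```

```bash
python3 - <<'E'
from h import *
import pickle
s=env.state();print(s["ee_pos"],s["ee_rot"],s["force"],s["torque"])
f=wrist();pickle.dump(f,open("w4.pkl","wb"))
p=px(f,[578,-18,124]);print(p,px(f,[578,-18,208]),px(f,[549,0,104]))
x0,y0=240,130
save("","pics/w4.png",f,(x0,y0,x0+160,y0+120),5)
g=grab("side");pickle.dump(g,open("s4.pkl","wb"));print(px(g,[578,-18,120]))
E
```

```text
[580.21942856 -19.60410494 197.64250633] [1.79890114e+02 1.77394842e-01 1.45444565e+02] [-0.13904547  0.21711648 -3.44088201] [-0.00833401  0.01833204  0.02561055]
(np.float64(322.5067902700218), np.float64(212.3707798972541)) (np.float64(322.7228966150594), np.float64(254.22147529679867)) (np.float64(320.49816427540844), np.float64(165.56800027204957))
(np.float64(318.9541823110477), np.float64(157.5423822069734))
```

View pics/w4.png

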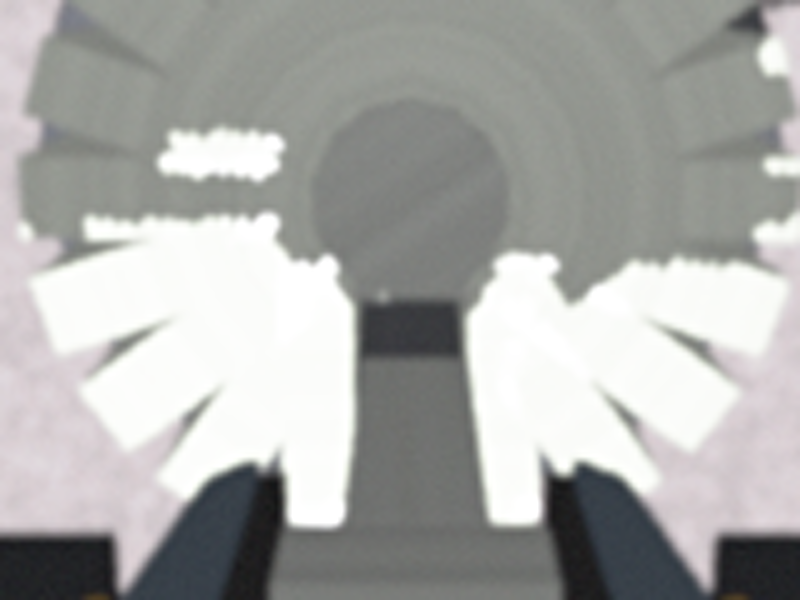

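The key's back face runs down to its lower edge at crop v≈357, u 362–460. It is centred in the slot (357–465), with the gap's inner wall at v≈300.

```bash
python3 - <<'E'
from h import *
import pickle
f=pickle.load(open("w4.pkl","rb"))
W=lambda a,b,z:world(f,240+a/5,130+b/5,z=z)
yaw=np.radians(-34.4);ex=np.array([np.cos(yaw),np.sin(yaw),0]);ey=np.array([-ex[1],ex[0],0])
t=np.array([580.2,-19.6,0])
for n,a,b,z in(("key bottom back edge",411,357,136.6),("head top-back?",411,527,206),("head bottom back",411,527,206.6),("inner",411,300,104),("slotL",357,305,100),("slotR",465,305,100),("shaft",411,197,104),("shaft L",312,197,104),("shaft R",509,197,104)):
    p=W(a,b,z)-t; print(n,"rel TCP",(p@ex).round(1),(p@ey).round(1))
E
```

```text
key bottom back edge rel TCP -14.5 -0.1
head top-back? rel TCP -12.6 -0.2
head bottom back rel TCP -12.8 -0.2
inner rel TCP -16.5 -0.1
slotL rel TCP -14.9 -9.2
slotR rel TCP -14.8 9.0
shaft rel TCP -33.7 -0.1
shaft L rel TCP -33.7 -16.3
shaft R rel TCP -33.6 16.0
```

```bash
python3 - <<'E'
from h import *
s=env.state();print(s["time_s"],s["ee_pos"],s["qvel"].round(2))
E
```

```text
6.15 [579.4303381  -19.57099879 196.87202984] [ 0.14  0.02  0.71  0.01 -0.16 -0.05]
```

Emit:
send_rows([
  [0.001, 0, -0.02, 0, 0, 0, -0.6],
  [0.001, 0, -0.05, 0, 0, 0, -0.6],
  [0.001, 0, -0.07, 0, 0, 0, -0.6],
  [0.001, 0, -0.08, 0, 0, 0, -0.6],
  [0.001, 0, -0.08, 0, 0, 0, -0.6],
])

```text
time_s: 6.78
ee_pos: [579.0, -19.4, 155.3]
ee_rot: [-180.0, -0.0, 145.5]
force: [0.2, 0.1, -3.0]
gripper_width: 27.9
gripper_force: 25.0
```

Emit:
send_rows([
  [-0.001, 0.001, -0.02, 0, 0, 0, -0.6],
  [-0.002, 0.001, -0.04, 0, 0, 0, -0.6],
  [-0.002, 0.001, -0.05, 0, 0, 0, -0.6],
  [-0.002, 0.001, -0.06, 0, 0, 0, -0.6],
  [-0.002, 0.001, -0.06, 0, 0, 0, -0.6],
])

```text
time_s: 7.4
ee_pos: [578.6, -19.0, 125.5]
ee_rot: [180.0, 0.0, 145.5]
force: [3.3, -2.2, -5.6]
gripper_width: 27.8
gripper_force: 25.0
```

Emit:
send_rows([
  [0.002, -0.001, 0, 0, 0, 0, -0.6],
  [0.002, -0.001, -0.008, 0, 0, 0, -0.6],
  [0.002, -0.001, -0.014, 0, 0, 0, -0.6],
  [0.002, -0.001, -0.014, 0, 0, 0, -0.6],
])

```text
time_s: 7.9
ee_pos: [578.8, -19.0, 119.3]
ee_rot: [180.0, -0.0, 145.5]
force: [-0.0, -0.5, 0.9]
gripper_width: 28.4
gripper_force: 25.0
```

Emit:
send_rows([
  [0, 0, -0.004, 0, 0, 0, -0.6],
  [0, 0, -0.004, 0, 0, 0, -0.3],
  [0, 0, -0.004, 0, 0, 0, 0.0],
  [0, 0, -0.004, 0, 0, 0, 0.2],
  [0, 0, -0.004, 0, 0, 0, 0.2],
  [0, 0, -0.004, 0, 0, 0, 0.2],
  [0, 0, 0.05, 0, 0, 0, 0.2],
  [0, 0, 0.1, 0, 0, 0, 0.2],
  [0.1, -0.07, 0.3, 0, 0, 0, 0.2],
  [0.1, -0.07, 0.3, 0, 0, 0, 0.2],
  [0.1, -0.07, 0.3, 0, 0, 0, 0.2],
])

```text
time_s: 9.28
ee_pos: [632.2, -55.6, 273.0]
ee_rot: [179.8, 0.5, 145.4]
force: [-1.0, 0.3, -1.9]
gripper_width: 55.1
gripper_force: 0.0
```

```bash
cat > key.py <<'E'
from h import *
def headz(f,lo=101,box=40):
    D=f["depth"];h,w=D.shape;vv,uu=np.mgrid[0:h,0:w]
    ray=np.stack([(uu-f["cx"])/f["fx"],(vv-f["cy"])/f["fy"],np.ones_like(uu)],-1)*D[...,None]
    P=(ray-np.asarray(f["t"]))@np.asarray(f["R"]);return P
def report(f):
    P=headz(f);m=(np.hypot(P[...,0]-578,P[...,1]+18)<24)&(P[...,2]>110)&(P[...,2]<150)
    if m.sum()<20: print("few",m.sum());return
    zt=np.percentile(P[m][:,2],80);q=m&(abs(P[...,2]-zt)<3);pts=P[q][:,:2].astype(np.float32)
    pl=np.linalg.lstsq(np.c_[P[q][:,:2]-pts.mean(0),np.ones(len(pts))],P[q][:,2],rcond=None)[0]
    print("head top z",pl[2].round(1),"slope",pl[:2].round(3),"rect",cv2.minAreaRect(pts),"head above hub",(pl[2]-18-99.7).round(1))
E
python3 - <<'E'
from key import *
import pickle
s=env.state();print(s["ee_pos"],s["gripper_width"])
f=wrist();pickle.dump(f,open("w5.pkl","wb"));report(f)
f=grab("top");report(f);pickle.dump(f,open("t5.pkl","wb"))
f=grab("side");report(f)
E
```

```text
[632.1984502  -55.58170395 273.01334483] 55.10442138398371
head top z 141.0 slope [-0.007 -0.006] rect ((577.6854248046875, -17.962398529052734), (27.570234298706055, 24.750619888305664), 55.388545989990234) head above hub 23.3
head top z 140.6 slope [0.014 0.008] rect ((579.4125366210938, -18.82828140258789), (27.678585052490234, 25.886783599853516), 57.14088821411133) head above hub 22.9
head top z 141.6 slope [ 0.022 -0.006] rect ((578.2816162109375, -15.657379150390625), (29.0826473236084, 28.908174514770508), 56.66599655151367) head above hub 23.9
```

The key stands level at (577.7,−18.0), with its head 23 mm up. Next is the rammer.

Emit:
send_rows([
  [-0.18, -0.45, 0.06, 0, 0, 0, 0.4],
  [-0.18, -0.45, 0.06, 0, 0, 0, 0.4],
  [-0.18, -0.45, 0.06, 0, 0, 0, 0.4],
  [-0.18, -0.45, 0.06, 0, 0, 0, 0.4],
  [-0.18, -0.45, 0.06, 0, 0, 0, 0.4],
  [-0.18, -0.45, 0.06, 0, 0, 0, 0.4],
  [-0.18, -0.45, 0.06, 0, 0, 0, 0.4],
])

```text
time_s: 10.3
ee_pos: [539.3, -277.7, 298.1]
ee_rot: [180.0, -0.1, 145.6]
force: [-0.0, -0.4, 0.5]
gripper_width: 63.8
gripper_force: 0.0
```

```bash
cat > ram.py <<'E'
from key import *
def rrep(f,c=(505,-256)):
    P=headz(f)
    for n,lo,hi in(("top",120,145),("collar",58,67),("white",50,58),("pad",5,12)):
        m=(np.hypot(P[...,0]-c[0],P[...,1]-c[1])<75)&(P[...,2]>lo)&(P[...,2]<hi)
        if m.sum()>10: q=P[m][:,:2].astype(np.float32);print(n,m.sum(),np.median(P[m][:,2]).round(1),[np.round(x,1) for x in cv2.minEnclosingCircle(q)])
E
python3 - <<'E'
from ram import *
import pickle
s=env.state();print(s["ee_pos"],s["ee_rot"])
f=wrist();pickle.dump(f,open("w6.pkl","wb"));rrep(f)
rrep(pickle.load(open("t5.pkl","rb")))
save("","pics/w6.png",f,(220,80,420,230),4)
E
```

```text
[ 539.29417171 -277.68585867  298.14531924] [ 1.79982278e+02 -1.04049920e-01  1.45569784e+02]
top 482 132.6 [array([ 511.7, -270.5]), np.float64(12.9)]
collar 291 61.7 [array([ 510.2, -269.3]), np.float64(20.6)]
white 431 55.6 [array([ 512. , -270.5]), np.float64(25.8)]
pad 4464 7.7 [array([ 501.2, -253.2]), np.float64(59.8)]
```

View pics/w6.png

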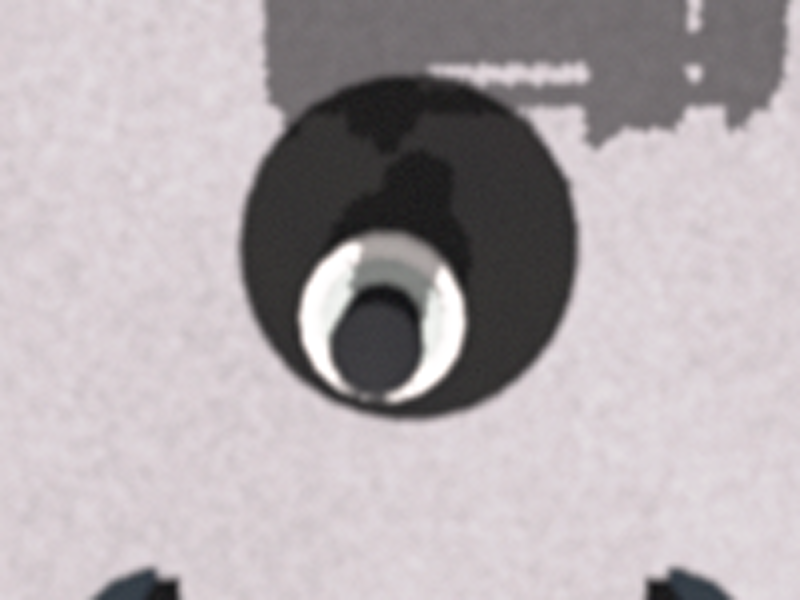

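The wrist crop shows the black handle top at crop (377,342) on the white head, standing off-centre on the pad, whose centre is near (410,245). Rammer axis (511.9,−270.5), top 132.6. Pad centre (501,−253).

Emit:
send_rows([
  [-0.055, 0.014, -0.1, 0, 0, 0, 0.4],
  [-0.055, 0.014, -0.2, 0, 0, 0, 0.4],
  [-0.055, 0.014, -0.28, 0, 0, 0, 0.4],
  [-0.055, 0.014, -0.36, 0, 0, 0, 0.4],
  [-0.055, 0.014, -0.41, 0, 0, 0, 0.4],
  [-0.055, 0.014, -0.428, 0, 0, 0, 0.4],
  [-0.055, 0.014, -0.428, 0, 0, 0, 0.4],
  [-0.055, 0.014, -0.428, 0, 0, 0, 0.4],
  [-0.055, 0.014, -0.428, 0, 0, 0, -0.8],
  [-0.055, 0.014, -0.428, 0, 0, 0, -0.8],
  [-0.055, 0.014, -0.428, 0, 0, 0, -0.8],
  [-0.055, 0.014, -0.428, 0, 0, 0, -0.8],
  [-0.055, 0.014, -0.428, 0, 0, 0, -0.8],
  [-0.055, 0.014, -0.428, 0, 0, 0, -0.8],
], squeeze=55)

```text
time_s: 12.1
ee_pos: [511.7, -272.2, 84.9]
ee_rot: [180.0, -0.0, 145.5]
force: [0.5, 1.3, -0.5]
gripper_width: 25.2
gripper_force: 55.0
```

Emit:
send_rows([
  [0, 0, 0.05, 0, 0, 0, -0.8],
  [0, 0, 0.15, 0, 0, 0, -0.8],
  [0, 0, 0.25, 0, 0, 0, -0.8],
  [0, 0, 0.34, 0, 0, 0, -0.8],
  [0.132, 0.508, 0.34, 0, 0, 0, -0.8],
  [0.132, 0.508, 0.34, 0, 0, 0, -0.8],
  [0.132, 0.508, 0.34, 0, 0, 0, -0.8],
  [0.132, 0.508, 0.34, 0, 0, 0, -0.8],
  [0.132, 0.508, 0.34, 0, 0, 0, -0.8],
  [0.132, 0.508, 0.34, 0, 0, 0, -0.8],
  [0.132, 0.508, 0.34, 0, 0, 0, -0.8],
  [0.132, 0.508, 0.34, 0, 0, 0, -0.8],
])

```text
time_s: 13.6
ee_pos: [577.3, -19.9, 254.9]
ee_rot: [-180.0, -0.0, 145.3]
force: [-0.2, -0.0, -4.8]
gripper_width: 25.3
gripper_force: 54.9
```

```bash
python3 - <<'E'
from key import *
f=grab("side");
s=env.state();print(s["ee_pos"],s["force"],s["gripper_width"])
P=headz(f)
a,b=map(int,px(f,[578,-18,130]));save("","pics/s7.png",f,(a-80,b-75,a+80,b+45),5)
report(f)
E
```

```text
[577.37499632 -19.71557399 254.95797545] [ 0.17769227 -0.24302468 -4.04743157] 25.542095605872696
head top z 141.4 slope [-0.009 -0.011] rect ((578.9449462890625, -16.59748649597168), (27.867000579833984, 30.934402465820312), 53.79276657104492) head above hub 23.7
```

View pics/s7.png

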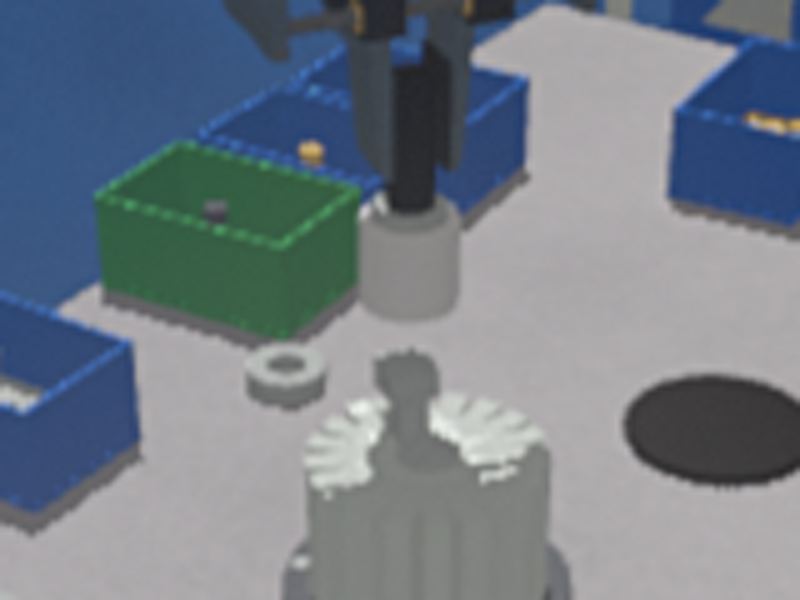

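The rammer hangs upright at crop (410,260), directly over the standing key at (408,375). First tap, part way.

Emit:
send_rows([
  [0.001, 0.002, -0.05, 0, 0, 0, -0.8],
  [0.001, 0.002, -0.07, 0, 0, 0, -0.8],
  [0.001, 0.002, -0.085, 0, 0, 0, -0.8],
  [0.001, 0.002, -0.1, 0, 0, 0, -0.8],
  [0.001, 0.002, -0.102, 0, 0, 0, -0.8],
  [0.001, 0.002, -0.102, 0, 0, 0, -0.8],
])

```text
time_s: 14.4
ee_pos: [578.1, -17.3, 207.6]
ee_rot: [179.9, 0.1, 145.4]
force: [-4.5, 1.6, 12.2]
gripper_width: 24.8
gripper_force: 55.0
```

Emit:
send_rows([
  [0, 0, -0.006, 0, 0, 0, -0.8],
  [0, 0, -0.01, 0, 0, 0, -0.8],
  [0, 0, -0.01, 0, 0, 0, -0.8],
])

```text
time_s: 14.78
ee_pos: [578.3, -17.2, 204.2]
ee_rot: [179.8, 0.2, 145.4]
force: [-6.6, 1.6, 17.6]
gripper_width: 25.3
gripper_force: 55.0
```

Emit:
send_rows([
  [0, 0, 0.08, 0, 0, 0, -0.8],
  [0, 0, 0.08, 0, 0, 0, -0.8],
  [0, 0, 0.08, 0, 0, 0, -0.8],
  [0, 0, 0.08, 0, 0, 0, -0.8],
  [0, 0, 0.08, 0, 0, 0, -0.8],
])

```text
time_s: 15.4
ee_pos: [577.6, -17.3, 237.6]
ee_rot: [-179.9, -0.1, 145.5]
force: [0.0, -0.5, -3.5]
gripper_width: 25.4
gripper_force: 54.9
```

```bash
python3 - <<'E'
from key import *
f=grab("side");
s=env.state();print(s["ee_pos"],s["force"],s["gripper_width"])
report(f)
f=grab("wrist")
P=None
E
```

```text
[577.76816456 -17.32006018 237.88607529] [ 0.10760759 -0.41589633 -3.6523084 ] 24.96849877202492
head top z 127.8 slope [ 0.024 -0.014] rect ((578.7080078125, -14.76701545715332), (27.821033477783203, 30.297687530517578), 53.77910614013672) head above hub 10.1
```

Head is at about 9.5 mm and the rammer is 33 mm clear. Second tap.

Emit:
send_rows([
  [0, 0, -0.05, 0, 0, 0, -0.8],
  [0, 0, -0.07, 0, 0, 0, -0.8],
  [0, 0, -0.085, 0, 0, 0, -0.8],
  [0, 0, -0.1, 0, 0, 0, -0.8],
  [0, 0, -0.106, 0, 0, 0, -0.8],
  [0, 0, -0.106, 0, 0, 0, -0.8],
  [0, 0, -0.106, 0, 0, 0, -0.8],
])

```text
time_s: 16.38
ee_pos: [578.2, -17.3, 194.5]
ee_rot: [179.8, 0.3, 145.5]
force: [-10.4, 0.7, 33.9]
gripper_width: 25.0
gripper_force: 55.0
```

Emit:
send_rows([
  [0, 0, -0.004, 0, 0, 0, -0.8],
  [0, 0, -0.004, 0, 0, 0, -0.8],
  [0, 0, 0.12, 0, 0, 0, -0.8],
  [0, 0, 0.12, 0, 0, 0, -0.8],
  [0, 0, 0.12, 0, 0, 0, -0.8],
  [0, 0, 0.12, 0, 0, 0, -0.8],
])

```text
time_s: 17.12
ee_pos: [577.1, -17.3, 243.8]
ee_rot: [-179.9, -0.2, 145.5]
force: [-0.2, -0.3, -4.5]
gripper_width: 25.4
gripper_force: 55.0
```

```bash
python3 - <<'E'
from key import *
f=grab("side");
s=env.state();print(s["ee_pos"],s["force"],s["gripper_width"])
P=headz(f)
report(f)
m=(np.hypot(P[...,0]-578,P[...,1]+18)<60)&(P[...,2]>150)&(P[...,2]<225);a=P[m];a=a[np.hypot(a[:,0]-a[:,0].mean(),a[:,1]-a[:,1].mean())<40]
print("rammer low z",np.percentile(a[:,2],[1,3]))
E
```

```text
[577.22427721 -17.26312202 243.88683528] [-0.10538327  0.33174458 -4.97821063] 24.978678737134352
head top z 118.3 slope [0.024 0.005] rect ((578.7325439453125, -15.146474838256836), (27.707660675048828, 29.02186393737793), 57.276493072509766) head above hub 0.6
rammer low z [168.507472   170.94616906]
```

Key is home. Returning the rammer to the pad.

Emit:
send_rows([
  [-0.02, -0.05, 0.04, 0, 0, 0, -0.8],
  [-0.152, -0.474, 0.04, 0, 0, 0, -0.8],
  [-0.152, -0.474, 0.04, 0, 0, 0, -0.8],
  [-0.152, -0.474, 0.04, 0, 0, 0, -0.8],
  [-0.152, -0.474, 0.04, 0, 0, 0, -0.8],
  [-0.152, -0.474, 0.04, 0, 0, 0, -0.8],
  [-0.152, -0.474, -0.08, 0, 0, 0, -0.8],
  [-0.152, -0.474, -0.16, 0, 0, 0, -0.8],
  [-0.152, -0.474, -0.23, 0, 0, 0, -0.8],
  [-0.152, -0.474, -0.28, 0, 0, 0, -0.8],
  [-0.152, -0.474, -0.3, 0, 0, 0, -0.8],
  [-0.152, -0.474, -0.3, 0, 0, 0, -0.8],
  [-0.152, -0.474, -0.3, 0, 0, 0, -0.8],
])

```text
time_s: 18.8
ee_pos: [503.1, -254.5, 97.1]
ee_rot: [180.0, 0.1, 145.5]
force: [-0.3, -0.5, -3.9]
gripper_width: 25.6
gripper_force: 55.0
```

Emit:
send_rows([
  [0, 0, -0.01, 0, 0, 0, -0.8],
  [0, 0, -0.018, 0, 0, 0, -0.8],
  [0, 0, -0.022, 0, 0, 0, -0.8],
  [0, 0, -0.024, 0, 0, 0, -0.8],
  [0, 0, -0.024, 0, 0, 0, -0.8],
])

```text
time_s: 19.42
ee_pos: [502.0, -254.3, 84.7]
ee_rot: [180.0, 0.0, 145.5]
force: [-1.9, 0.4, 4.6]
gripper_width: 25.1
gripper_force: 55.0
```

Contact with the pad. Letting go and backing off.

Emit:
send_rows([
  [0, 0, 0, 0, 0, 0, -0.3],
  [0, 0, 0, 0, 0, 0, 0.1],
  [0, 0, 0, 0, 0, 0, 0.4],
  [0, 0, 0, 0, 0, 0, 0.4],
  [0, 0, 0, 0, 0, 0, 0.4],
  [0, 0, 0.1, 0, 0, 0, 0.4],
  [0, 0, 0.2, 0, 0, 0, 0.4],
  [0, 0, 0.3, 0, 0, 0, 0.4],
  [0.06, -0.04, 0.44, 0, 0, 0, 0.4],
  [0.06, -0.04, 0.44, 0, 0, 0, 0.4],
  [0.06, -0.04, 0.44, 0, 0, 0, 0.4],
  [0.06, -0.04, 0.44, 0, 0, 0, 0.4],
  [0.06, -0.04, 0.44, 0, 0, 0, 0.4],
])

```text
time_s: 21.05
ee_pos: [531.3, -273.9, 302.6]
ee_rot: [-180.0, -0.2, 145.5]
force: [-0.3, -0.0, 0.4]
gripper_width: 64.0
gripper_force: 0.0
```

```bash
python3 - <<'E'
from ram import *
s=env.state();print(s["ee_pos"],s["force"],s["qvel"].round(1))
f=wrist();rrep(f)
f=grab("top")
P=headz(f);m=(np.hypot(P[...,0]-578,P[...,1]+18)<18)&(P[...,2]>109)&(P[...,2]<150)
print("key",np.median(P[m][:,2]),cv2.minAreaRect(P[m][:,:2].astype(np.float32)))
E
```

```text
[ 531.32582393 -273.86840915  302.60909065] [-0.26481905 -0.00635751  0.40892619] [-0.1 -0.1 -0.5 -0.  -0.  -0. ]
top 473 132.6 [array([ 500.4, -253.5]), np.float64(12.7)]
collar 283 61.7 [array([ 500.4, -253.5]), np.float64(19.8)]
white 476 55.6 [array([ 500.5, -253.7]), np.float64(25.8)]
pad 4300 7.7 [array([ 501. , -253.3]), np.float64(60.0)]
key 117.17450897425772 ((579.998046875, -17.698820114135742), (27.653079986572266, 26.7733211517334), 57.267112731933594)
```

Rammer stands upright at the pad's centre and the key's head is on the hub (top at 117.2).

```bash
python3 -c "
from workcell import env
print(env.job_done())"
```

```text
the job is handed in; nothing more can be done
None
```

The tapered key was driven in two rammer taps (head about 9.5 mm above the hub after the first) until its head was down on the hub, the rammer is upright at the centre of its pad, and the job was handed in at about 21 s; no verdict came back.

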